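# Fit a fresh toner bottle and lock it in

### The job

Fit the fresh toner bottle (green cap) in the printer's drawn-out toner drawer: lay it on its side on the two rollers with its foot towards the white drive coupling and its cap towards the green lever, letting it down under control rather than letting it fall. Push it home against the coupling, swing the green lever through its quarter turn to the stop so that it locks the bottle in, and let go. Leave the spent bottle and everything else on the desk standing where they are.

Things in the scene. Friction and masses are not known exactly. Their poses are not given: they have to be found in the camera images.
- fresh_mid (a point): Fresh toner bottle: loose, round, 180 mm long, about 0.36 kg, starts upright on its flat foot on the desk. Black body 56 mm in diameter up to 135 mm from the foot, cone and neck to 145 mm, then a ribbed green cap; green band on the label. Point: its centre, on the axis, 90 mm from the foot. Own z axis: along the bottle from foot to cap.
- fresh_cap (a point): Centre of the fresh bottle's green cap, which is 36 mm in diameter and 35 mm long, on the axis, 162.5 mm from the foot and 17.5 mm from the flat end of the cap; axes as fresh_mid. Held lightly by two fingers across the cap (about 10 N) and with its foot on something, the bottle swivels, with some drag, about the line between the fingers; carry it with 15 to 20 N.
- spent_mid (a point): Spent toner bottle, the same shape with an orange cap and orange band, upright on the desk; leave it alone. Point: its centre, 90 mm above its foot.
- cradle_home (a point): Where the bottle's centre lies when locked home in the printer's drawn-out toner drawer; fixed to the printer, 102.5 mm above the desk. x: level, into the printer, away from the robot. y: level, along the rollers, from the coupling to the lever. z: up. The bottle lies home along this y axis, cap at the +y end.
- rollers (a point): The cradle: two fixed rubber rollers, 16 mm in diameter, 183 mm long, side by side 44 mm apart (centres), carrying the lying bottle between them. Point: midway between them, half-way along, level with their tops, 82 mm above the desk; axes as cradle_home (6.5 mm to its -y side, 20.5 mm lower). Drawer floor 62 mm above the desk, reaching y = -120 to +140 mm from here.
- coupling (a point): Centre of the face of the white drive coupling, a sprung disc 28 mm in diameter that stands 16 mm out, towards +y, of an upright end plate (110 mm wide, top 147 mm above the desk). Fixed point: the face when not pressed, 85 mm to the -y side of cradle_home. Spring: 3 N to start, 5 N at the end of 8 mm travel. The locked bottle's foot holds it 5 mm in.
- lever_knob (a point): The green lever's upright knob, at the end of the lever: 18 mm in diameter, 40 mm tall. Point: on its axis, 120.5 mm above the desk, 15 mm below its top.
- lever_pivot (a point): The lever's upright hinge axis, at the height of the lever bar, fixed to the printer on a post 24 mm in diameter; 70 mm to +x and 95 mm to +y of cradle_home; axes as cradle_home. The green bar is 10 mm wide, 14 mm tall; the knob's axis is 105 mm from here.
- lever (a joint): Lever angle, rad. 0: open, bar along the cradle's +y, clear of the cradle. It turns level, counter-clockwise seen from above, to its stop at 1.571: locked, bar along -x across the cap's end, its face pressing the bottle back on the spring. Stays where left (0.35 N m); needs 4 N at the knob, about 10 N while pressing the bottle. Strikes the cap early if the bottle is not up to the coupling.
- printer: White office printer, fixed. Origin: on the desk, 102.5 mm below and 4 mm to the +y side of cradle_home; axes as cradle_home. Its front face is at x = +165 mm, reaches from y = -220 to +260 mm and is 225 mm high; it goes back 420 mm. The drawer's low front fascia is at x = -96 mm, top 78 mm above the desk.
- pen_cup: Dark pen cup, 76 mm in diameter and 100 mm high (pens to 150 mm), origin under its centre; leave it.
- mug: Red mug, 82 mm in diameter and 95 mm high, origin under its centre; leave it.
- stapler: Blue and black stapler, 140 mm long, 60 mm high, origin under its centre; leave it.
- hole_punch: Grey and black hole punch, 120 x 100 mm, 80 mm high, origin under its centre; leave it.

How it is judged:
On the way, in this order (a step that is already met when the one before it is completed fails the run):
1. the fresh bottle lies on its side on the rollers, along the cradle, cap towards the lever (angle between the z axis of fresh_mid and the y axis of cradle_home, either way round below 0.12 rad and y of fresh_cap in the frame of cradle_home above 0.06 m and x of fresh_mid in the frame of cradle_home between -0.008 and 0.008 m and y of fresh_mid in the frame of cradle_home between -0.01 and 0.085 m and z of fresh_mid in the frame of cradle_home between -0.006 and 0.006 m), for 0.2 s.
2. the lever is swung to its stop (value of joint lever above 1.5 rad), for 0.2 s.
At the end, for the whole second after the job is handed in: The fresh bottle lies at rest on the rollers, cap towards the lever, within 3 degrees of their line and its centre within 5 mm of its locked place; the lever stands within 4 degrees of its locked stop. Nothing else on the desk has moved by more than 25 mm (angle between the z axis of fresh_mid and the y axis of cradle_home, either way round below 0.05 rad and y of fresh_cap in the frame of cradle_home above 0.06 m and distance between fresh_mid and cradle_home below 0.005 m and value of joint lever above 1.5 rad and linear speed of fresh below 0.02 m/s); the robot touches nothing.
It fails at once if the fresh bottle is let fall over (angle between fresh_mid's own z axis and vertical above 0.35 rad and angular speed of fresh above 6.5 rad/s).
It fails at once if something else on the desk is knocked about (distance of any of spent_mid, pen_cup, mug, stapler, hole_punch from where it was at the start of the episode above 0.025 m).
It also fails if it takes over 72 s, if anything falls off the work surface, if the arm or the gripper's body presses on something with over 40 N, if the wrist force passes 120 N, or if a joint passes its speed limit or range.

### The arm

A 6-joint arm with a two-finger parallel gripper is mounted at the origin on the work surface. World frame = base frame: x ahead of the robot, y to its left, z up, the work surface at z = 0. Lengths are in m, angles in rad, forces in N, time in s.
With the tool pointing down it reaches from about 0.25 to 0.775 m from the base axis. Payload 4 kg.
Tool frame: the origin (TCP) lies between the finger pads; the fingertips stand 25 mm ahead of it and the grasp point (between the pads) lies 6 mm ahead of it (robot.tip_reach is the distance from the TCP to the fingertips, in m); z points along the fingers, y is the line along which they close (so a half turn about z gives the same grasp; the last joint's range is limited). The gripper opens to 94 mm and grips with 3 to 60 N. Pads are 16 mm wide; open, the fingers measure 119 mm over their backs; the gripper's body (75 mm by 177 mm) begins 78 mm behind the grasp point.
Start: joints at [1.208, 0.087, 1.371, -0, 1.684, -0.103], TCP at [0.141, 0.532, 0.231] pointing down, gripper open.
Joint ranges: [-3.1, 3.1], [-0.76, 2.03], [0.27, 2.55], [-1.08, 4.22], [0.17, 2.65], [-2.57, 2.57]. Speed limits (rad/s): [2.79, 2.79, 3.14, 3.14, 3.14, 3.14].

### API

Orientations are given as [roll, pitch, yaw] about the fixed x, y, z axes, in that order (R = Rz(yaw) Ry(pitch) Rx(roll)).
In Python, from bench import sensors, snapshot, camera_info, ticket, robot gives the robot as it stands.
- The arm moves only by the tool arm_command, never from a script. Its argument "plan" is a list of rows, each an object with "grip": the closure, from -1 (fully open) to 1 (shut); "slide": the shift along the tool's x, y, z normalised to -1 to 1, where 1 is 500 mm, a list of three; "spin": the turn about the tool's z normalised to -1 to 1, where 1 is 5 degrees. A call has 1 to 10 rows; each row shifts and turns the commanded pose from where the row before left it, along the tool's axes as they then stand; what a row does not reach is not made up. A row lasts 1/8 s, in which the tool goes at most 62.5 mm and 10.7 degrees, less where a joint would pass 70% of its speed; a pose out of reach is approached as far as the arm can. A call with a number of a shift or a turn outside -1 to 1 is refused whole. A call with a gripper value outside its range is refused whole. The fingers move at their own pace and stop on an object; the grip force is fixed at half the most. Time passes only in rows, so rows that do not move let the fingers close. It gives the time, the measured TCP pose, the force, the opening and the grip force at its end, in the units of the state.
- sensors.get_obs(): the state, without advancing time (a new reading comes with each control period).
- snapshot(name): name is "scene" or "top"; returns the picture (384x512x3 uint8, red, green, blue); there is no depth.
- camera_info(name): a dict with "fx", "fy", "cx", "cy" (pixels), "k1" (the pictures are not rectified: a ray, as slopes to the right and down, at radius r is drawn at 1 + k1 r^2 times it, then the intrinsics apply), "position" and "rotation" of the camera in the world. Camera axes: x right, y up, looking along -z (the intrinsics and any distortion apply to the point x, -y, -z); pixel columns grow to the right and rows downward; lengths in m; the calibration is good to about 2 mm. A picture is of the moment at which its call begins. camera_info takes no time and is no camera call.
- ticket.close_job(): hands the job in; it is judged then, once.
The state is a dict: "time": time; "joint_positions": joint angles; "qvel": joint speeds; "joint_torque": joint torques, N m; "tool_pos": TCP position; "ee_rot": TCP orientation; "wrist_force": force on the tool from outside, world axes, zero at the start; "wrist_torque": the same for the moment, N m; "width": finger opening in m; "finger_force": force on a finger pad.
Only numpy, scipy, OpenCV 4.12 (cv2) and the standard library are available. Lean on these libraries where they do the work, as an engineer would, in place of code of your own. Each camera call takes 0.05 s, during which the arm holds its last target. There are 200 camera calls.

## Working session

There is one attempt and no reset: what is moved stays moved. The work goes in short steps, Python scripts to look and compute and a tool call to move; the robot and the scene stay as the last step left them, time stands still between calls to the robot, and variables do not carry over. Pictures are saved under pics/ and viewed, at most 10 in all, crops included, and the job is handed in when it is done.

Besides the shell and the picture viewer there is one more tool, called after "Call:" by a JSON object that holds its "name" and its "arguments". arm_command: Moves the arm, as the interface text tells. Scaled input: -1 to 1 covers 500 mm each way for a shift and 5 degrees each way for a turn. Its arguments: {"type":"object","properties":{"plan":{"type":"array","items":{"type":"object","properties":{"grip":{"type":"number"},"slide":{"type":"array","items":{"type":"number"}},"spin":{"type":"number"}}}}},"required":["plan"]}

```bash
mkdir -p pics; ls; python3 - <<'E'
from bench import sensors, snapshot, camera_info
import cv2
for n in ("scene","top"):
    im=snapshot(n); cv2.imwrite(f"pics/{n}0.png",im[:,:,::-1]); 
    print(n,camera_info(n))
o=sensors.get_obs(); print(o)
E
```

```text
pics
scene {'fx': 379.34198137809597, 'fy': 379.34198137809597, 'cx': 262.34826562622385, 'cy': 187.00221491460505, 'k1': -0.08023666918489937, 'position': array([1.55803521, 0.32484506, 0.91723295]), 'rotation': array([ 0.92172308, -0.01197887,  1.86940293])}
top {'fx': 448.13638829822344, 'fy': 448.13638829822344, 'cx': 258.453724120841, 'cy': 186.30390847676435, 'k1': -0.16772237599646903, 'position': array([0.28246332, 0.03692267, 1.47917355]), 'rotation': array([ 0.18532937, -0.02429588, -1.54248244])}
{'time': 0.1, 'joint_positions': array([ 1.20792901e+00,  8.78515570e-02,  1.37206040e+00, -1.29962084e-05,
        1.68357808e+00, -1.03083838e-01]), 'qvel': array([ 3.87798832e-04, -7.55200346e-06, -2.23361583e-03, -1.21718215e-03,
       -1.43740207e-03, -2.97379151e-04]), 'joint_torque': array([ 1.86954770e-03, -3.41252768e+01, -3.03301406e+01,  7.20083644e-02,
        3.04253062e-02, -9.90350304e-05]), 'tool_pos': array([0.1411266 , 0.53114324, 0.22945898]), 'ee_rot': array([-3.13970401e+00, -1.82396008e-04,  2.88180755e+00]), 'wrist_force': array([ 0.36315838,  0.34736672, -0.10612081]), 'wrist_torque': array([ 0.02197559, -0.03279827,  0.00738882]), 'finger_force': 0.0, 'width': 0.09395224259834051}
```

View pics/scene0.png

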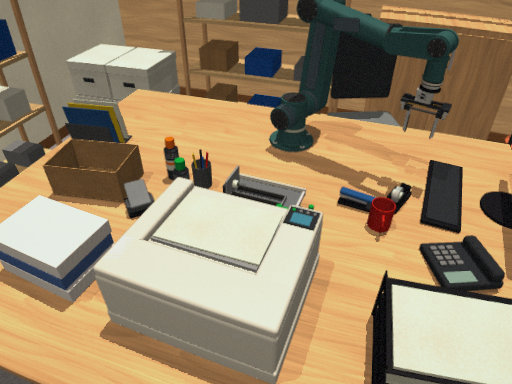

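View pics/top0.png

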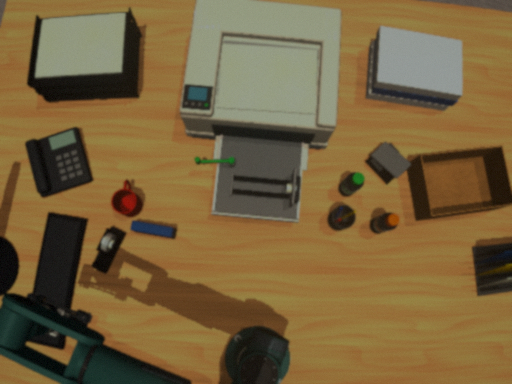

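The top view shows the fresh cap at (351,178), spent cap at (391,219), pen cup (341,216), green lever (200–235,160), and the cradle with its white coupling at about (294,188). The scene view shows the fresh cap at (180,162), with the lever partly hidden behind the printer.

```bash
cat > h.py <<'E'
import numpy as np, cv2
from scipy.spatial.transform import Rotation as R
from bench import snapshot, camera_info, sensors
def cam(n):
    c=camera_info(n); M=R.from_euler('xyz',c['rotation']).as_matrix(); return c,M,np.array(c['position'])
def ray(n,uv):
    c,M,p=cam(n); d=np.array([(uv[0]-c['cx'])/c['fx'],(uv[1]-c['cy'])/c['fy']])
    s=d.copy()
    for _ in range(20): s=d/(1+c['k1']*(s@s))
    v=M@np.array([s[0],-s[1],-1]); return p,v/np.linalg.norm(v)
def onz(n,uv,z):
    p,v=ray(n,uv); return p+v*(z-p[2])/v[2]
def proj(n,X):
    c,M,p=cam(n); q=M.T@(np.array(X)-p); s=np.array([q[0],-q[1]])/-q[2]
    s=s*(1+c['k1']*(s@s)); return s*c['fx']+[c['cx'],c['cy']]
def tri(a,ua,b,ub):
    p,v=ray(a,ua);q,w=ray(b,ub)
    t=np.linalg.lstsq(np.c_[v,-w],q-p,rcond=None)[0]
    A=p+v*t[0];B=q+w*t[1]; return (A+B)/2,np.linalg.norm(A-B)
def blobs(im,lo,hi,amin=8):
    h=cv2.cvtColor(im,cv2.COLOR_RGB2HSV); m=cv2.inRange(h,lo,hi)
    n,l,s,c=cv2.connectedComponentsWithStats(m)
    return m,l,[(i,s[i].tolist(),c[i].round(1).tolist()) for i in range(1,n) if s[i][4]>=amin]
E
python3 - <<'E'
from h import *
for n in ("scene","top"):
    im=cv2.imread(f"pics/{n}0.png")[:,:,::-1].copy()
    for nm,lo,hi in (("green",(45,100,50),(80,255,255)),("orange",(5,180,120),(16,255,255))):
        print(n,nm,blobs(im,lo,hi)[2])
im=cv2.imread("pics/top0.png")
a=cv2.resize(im[120:240,180:420],None,fx=3.3,fy=3.3,interpolation=cv2.INTER_CUBIC); cv2.imwrite("pics/topc.png",a)
im=cv2.imread("pics/scene0.png")
a=cv2.resize(im[125:225,155:325],None,fx=4.5,fy=4.5,interpolation=cv2.INTER_CUBIC); cv2.imwrite("pics/scenec.png",a)
E
```

```text
scene green [(21, [174, 157, 11, 14, 124], [179.2, 163.4]), (22, [276, 203, 7, 4, 19], [278.8, 204.6]), (23, [309, 205, 5, 4, 16], [310.8, 206.4]), (25, [292, 207, 4, 4, 13], [293.5, 208.8])]
scene orange [(1, [165, 137, 9, 11, 78], [168.7, 141.5]), (7, [166, 162, 8, 3, 13], [170.1, 163.3])]
top green [(1, [204, 103, 5, 4, 17], [205.9, 104.6]), (2, [195, 157, 40, 8, 151], [216.5, 160.4]), (3, [352, 173, 12, 12, 118], [357.5, 178.4]), (8, [12, 304, 4, 7, 11], [13.9, 307.6]), (11, [17, 307, 5, 5, 9], [19.3, 309.0]), (14, [22, 309, 5, 6, 12], [23.5, 311.1]), (21, [25, 313, 12, 7, 35], [30.9, 315.5]), (24, [11, 315, 6, 3, 9], [13.7, 315.9]), (25, [36, 317, 7, 6, 13], [38.7, 319.5]), (27, [7, 318, 10, 8, 21], [11.5, 320.6]), (28, [43, 319, 19, 11, 53], [52.1, 324.6]), (34, [5, 325, 5, 4, 11], [7.3, 326.5]), (36, [0, 327, 4, 8, 13], [1.7, 330.2]), (38, [59, 327, 9, 7, 26], [63.2, 330.7]), (44, [5, 333, 6, 7, 13], [6.8, 335.6]), (45, [70, 333, 17, 10, 42], [78.3, 336.7]), (58, [75, 347, 6, 8, 19], [77.0, 350.8]), (68, [72, 356, 8, 4, 12], [75.7, 357.7]), (71, [18, 358, 5, 5, 9], [20.4, 359.
[... 365 characters left out ...]
12, 29], [104.4, 378.1]), (110, [114, 374, 7, 7, 14], [116.6, 377.1]), (118, [96, 378, 4, 6, 8], [97.2, 380.0])]
top orange [(2, [427, 163, 47, 33, 353], [447.4, 177.0]), (5, [427, 168, 3, 4, 8], [427.6, 169.2]), (8, [463, 171, 8, 6, 16], [466.5, 173.3]), (9, [464, 172, 14, 11, 42], [471.3, 178.4]), (12, [457, 174, 7, 6, 16], [459.6, 176.2]), (13, [461, 179, 5, 7, 13], [462.2, 181.9]), (14, [122, 181, 3, 8, 11], [123.5, 185.2]), (22, [462, 186, 10, 4, 15], [467.1, 187.4]), (23, [473, 187, 4, 4, 9], [475.1, 188.2]), (25, [440, 188, 4, 6, 8], [441.5, 190.2]), (27, [111, 191, 10, 24, 33], [113.8, 204.4]), (28, [434, 191, 5, 4, 10], [436.3, 192.3]), (62, [389, 213, 11, 12, 108], [394.0, 219.0])]
```

View pics/topc.png

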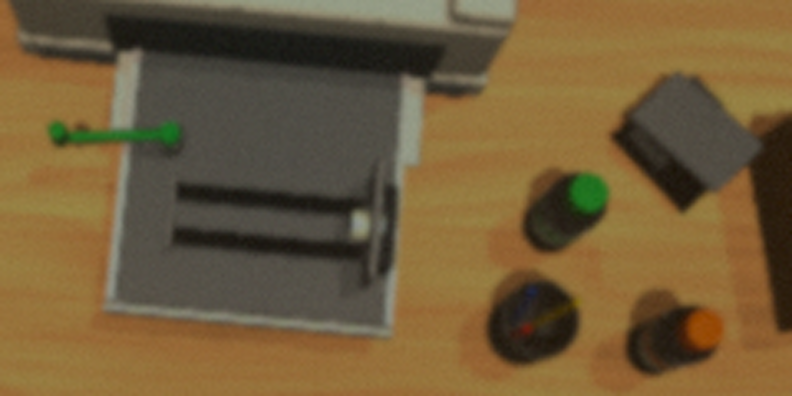

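View pics/scenec.png

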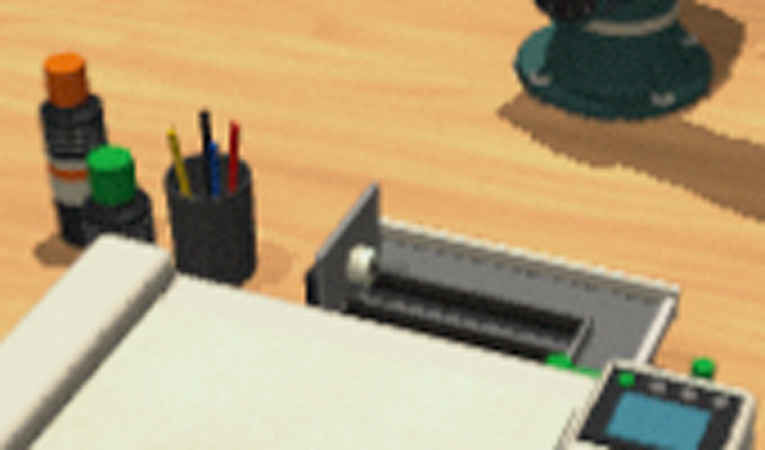

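The crops show the lever knob at top (197.3,159.7) and scene (311.2,206.6), and the pivot head at top (231.8,160). The coupling is at top (289.7,188.2) and the roller ends are clear. The fresh cap's upper face is at top (358.5,177) and scene (179.4,159.4).

```bash
python3 - <<'E'
from h import *
T=lambda x,y:np.array([180+x/3.3,120+y/3.3]); S=lambda x,y:np.array([155+x/4.5,125+y/4.5])
for nm,t,s in (("captop",T(589,190),S(111,158)),("spenttop",T(703,326),S(66,63)),("knob",T(58,131),S(703,366)),("pivot",T(171,131),S(560,361)),("coupl",T(361,224),S(362,265))):
    print(nm,*[np.round(a,4) for a in tri("top",t,"scene",s)])
print("captop@180",onz("top",T(589,190),.18),onz("scene",S(111,158),.18))
print("knobtop@1355",onz("top",T(58,131),.1355))
for z,p in (("rolA-left",(177,190)),("rolB-left",(175,236)),("rolA-r",(365,207)),("rolB-r",(365,250))):
    print(z,onz("top",T(*p),.08))
for z,p in (("fasciaL",(107,305)),("fasciaR",(391,327))): print(z,onz("top",T(*p),.078))
for z,p in (("plateN",(380,170)),("plateF",(372,282))): print(z,onz("top",T(*p),.147))
print("coupl@1025",onz("top",T(361,224),.1025))
print("pen cup",onz("top",T(533,322),.1))
print("punch",onz("top",T(695,120),.08))
# roller dark-line fit
im=cv2.imread("pics/top0.png"); g=im.max(axis=2)
for x in range(236,288,6):
    col=g[172:202,x]; print(x,col.tolist())
E
```

```text
captop [ 0.5626 -0.2845  0.1772] 0.0075
spenttop [ 0.4407 -0.3892  0.178 ] 0.0062
knob [0.6136 0.2058 0.1293] 0.0068
pivot [0.6207 0.1011 0.113 ] 0.0085
coupl [ 0.539  -0.0833  0.1007] 0.0065
captop@180 [ 0.56344141 -0.28737729  0.18      ] [ 0.5666158  -0.27792065  0.18      ]
knobtop@1355 [0.61262836 0.20166669 0.1355    ]
rolA-left [0.57140345 0.09023087 0.08      ]
rolB-left [0.52627873 0.0904102  0.08      ]
rolA-r [ 0.5606951  -0.09187397  0.08      ]
rolB-r [ 0.51855792 -0.09251499  0.08      ]
fasciaL [0.45772881 0.15278342 0.078     ]
fasciaR [ 0.44510916 -0.11883529  0.078     ]
plateN [ 0.58273545 -0.09912915  0.147     ]
plateF [ 0.47786194 -0.09319303  0.147     ]
coupl@1025 [ 0.53965186 -0.08624053  0.1025    ]
pen cup [ 0.45105824 -0.25169392  0.1       ]
punch [ 0.66036216 -0.42213436  0.08      ]
236 [84, 80, 76, 59, 43, 33, 29, 37, 48, 65, 75, 81, 86, 83, 83, 79, 68, 48, 36, 32, 33, 42, 54, 72, 84, 85, 83, 84, 87, 84]
242 [85, 82, 78, 68, 45, 34, 28, 26, 40, 53, 68, 76, 85, 83, 82, 82, 77, 70, 47, 34, 33, 31, 49, 66, 79, 83, 85, 88, 86, 84]
248 [80, 81, 81, 75, 65, 43, 27, 27, 31, 46, 65, 77, 83, 84, 83, 81, 78, 67, 47, 34, 30, 33, 36, 52, 71, 80, 83, 83, 88, 85]
254 [78, 79, 81, 74, 66, 47, 31, 26, 29, 38, 48, 69, 76, 81, 83, 82, 83, 79, 64, 47, 26, 29, 37, 42, 63, 74, 79, 83, 83, 82]
260 [81, 79, 82, 83, 77, 60, 41, 32, 29, 28, 47, 64, 79, 81, 83, 82, 84, 84, 71, 55, 34, 28, 30, 33, 47, 68, 80, 86, 85, 85]
266 [81, 81, 80, 81, 78, 69, 51, 32, 28, 29, 32, 50, 65, 80, 83, 84, 81, 83, 82, 68, 42, 35, 27, 32, 41, 62, 72, 85, 81, 81]
272 [81, 80, 80, 82, 79, 79, 66, 45, 32, 27, 29, 39, 54, 71, 78, 80, 81, 83, 82, 76, 61, 39, 31, 30, 33, 50, 70, 79, 84, 84]
278 [82, 84, 80, 82, 83, 80, 74, 56, 40, 28, 30, 34, 46, 67, 81, 83, 84, 82, 81, 81, 68, 46, 32, 31, 35, 41, 61, 75, 83, 86]
284 [83, 80, 80, 80, 82, 79, 77, 67, 45, 34, 34, 32, 40, 56, 63, 65, 67, 65, 67, 68, 59, 45, 37, 32, 32, 33, 51, 66, 68, 69]
```

Call:
{"name": "arm_command", "arguments": {"plan": [{"grip":-0.4,"slide":[0,0,-0.04],"spin":0.972},{"grip":-0.4,"slide":[0,0,-0.04],"spin":0.972},{"grip":-0.4,"slide":[0,0,0],"spin":0.972},{"grip":-0.4,"slide":[0,0,0],"spin":0.972},{"grip":-0.4,"slide":[0,0,0],"spin":0.972},{"grip":-0.4,"slide":[0,0,0],"spin":0.972},{"grip":-0.4,"slide":[0,0,0],"spin":0.972},{"grip":-0.4,"slide":[0,0,0],"spin":0.972},{"grip":-0.4,"slide":[0,0,0],"spin":0.972},{"grip":-0.4,"slide":[0,0,0],"spin":0.972}]}}

```text
time: 1.35
tool_pos: [0.1412, 0.5313, 0.2698]
ee_rot: [-3.141, 0.001, 2.031]
wrist_force: [0.3, 0.5, -0.6]
width: 0.0658
finger_force: 0.0
```

Call:
{"name": "arm_command", "arguments": {"plan": [{"grip":-0.4,"slide":[0,0,0],"spin":0.972},{"grip":-0.4,"slide":[0,0,0],"spin":0.972},{"grip":-0.4,"slide":[0,0,0],"spin":0.972},{"grip":-0.4,"slide":[0,0,0],"spin":0.972},{"grip":-0.4,"slide":[0,0,0],"spin":0.972},{"grip":-0.4,"slide":[0,0,0],"spin":0.972},{"grip":-0.4,"slide":[0,0,0],"spin":0}]}}

```text
time: 2.22
tool_pos: [0.1412, 0.5314, 0.2699]
ee_rot: [-3.141, 0.001, 1.526]
wrist_force: [-0.0, -0.6, -0.7]
width: 0.066
finger_force: 0.0
```

Call:
{"name": "arm_command", "arguments": {"plan": [{"grip":-0.4,"slide":[-0.05,0.028,0],"spin":0},{"grip":-0.4,"slide":[-0.1,0.057,0],"spin":0},{"grip":-0.4,"slide":[-0.1,0.057,0],"spin":0},{"grip":-0.4,"slide":[-0.1,0.057,0],"spin":0},{"grip":-0.4,"slide":[-0.1,0.057,0],"spin":0},{"grip":-0.4,"slide":[-0.1,0.057,0],"spin":0},{"grip":-0.4,"slide":[-0.1,0.057,0],"spin":0},{"grip":-0.4,"slide":[-0.1,0.057,0],"spin":0},{"grip":-0.4,"slide":[-0.1,0.057,0],"spin":0},{"grip":-0.4,"slide":[-0.1,0.057,0],"spin":0}]}}

```text
time: 3.48
tool_pos: [0.39, 0.0428, 0.2705]
ee_rot: [3.141, -0.0, 1.526]
wrist_force: [0.1, 0.4, 0.6]
width: 0.0657
finger_force: 0.0
```

Call:
{"name": "arm_command", "arguments": {"plan": [{"grip":-0.4,"slide":[-0.1,0.057,0],"spin":0},{"grip":-0.4,"slide":[-0.1,0.057,0],"spin":0},{"grip":-0.4,"slide":[-0.1,0.057,0],"spin":0},{"grip":-0.4,"slide":[-0.1,0.057,0],"spin":0},{"grip":-0.4,"slide":[-0.1,0.057,0],"spin":0},{"grip":-0.4,"slide":[-0.1,0.06,0],"spin":0},{"grip":-0.4,"slide":[-0.04,0.03,0],"spin":0},{"grip":-0.4,"slide":[0,0,0],"spin":0},{"grip":-0.4,"slide":[0,0,0],"spin":0}]}}

```text
time: 4.6
tool_pos: [0.5618, -0.2829, 0.2703]
ee_rot: [-3.141, -0.001, 1.526]
wrist_force: [0.1, 0.4, 0.1]
width: 0.0658
finger_force: 0.0
```

```bash
python3 - <<'E'
from h import *
o=sensors.get_obs(); p=o['tool_pos']; print(p,o['ee_rot'])
for n,b in (("scene",(125,75,255,225)),("top",(300,120,440,260))):
    im=snapshot(n); cv2.imwrite(f"pics/{n}1.png",im[:,:,::-1])
    for dz in (.025,): print(n,"tip px",proj(n,p-[0,0,dz]))
    print(n,[b for b in blobs(im,(45,100,50),(80,255,255))[2] if b[1][4]<300][:6])
a=cv2.imread("pics/scene1.png")[75:225,125:275]; b=cv2.imread("pics/top1.png")[110:260,290:440]
cv2.imwrite("pics/both1.png",cv2.resize(np.hstack([a,b]),None,fx=2.6,fy=2.6,interpolation=cv2.INTER_CUBIC))
E
```

```text
[ 0.56178887 -0.28291292  0.2703463 ] [-3.14101029e+00 -8.45602931e-04  1.52575154e+00]
scene tip px [176.80781774 143.29768028]
scene [(29, [174, 157, 11, 14, 123], [179.2, 163.6]), (30, [276, 203, 7, 4, 19], [278.8, 204.6]), (31, [309, 205, 5, 4, 16], [310.8, 206.4]), (33, [292, 207, 4, 4, 13], [293.5, 208.8])]
top tip px [362.46924424 173.44792979]
top [(1, [204, 103, 5, 4, 17], [205.9, 104.6]), (26, [195, 157, 40, 7, 149], [216.2, 160.4]), (27, [355, 174, 8, 10, 39], [358.4, 179.3]), (58, [350, 211, 4, 10, 19], [351.7, 215.5]), (68, [328, 218, 25, 22, 122], [339.6, 229.5]), (83, [353, 226, 7, 8, 13], [356.5, 229.2])]
```

View pics/both1.png

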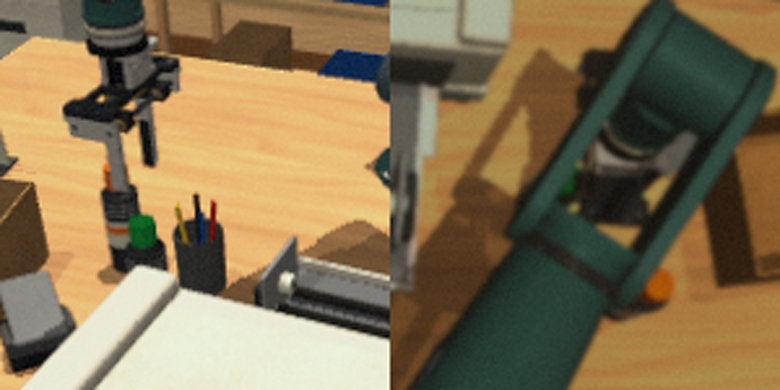

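Scene view: the fingertips' midpoint is at (178,143), predicted (177,143). The calibration holds to about 1 px, and the gripper stands over the fresh bottle within a few mm.

Call:
{"name": "arm_command", "arguments": {"plan": [{"grip":-0.4,"slide":[0,0.006,0.05],"spin":0},{"grip":-0.4,"slide":[0,0,0.06],"spin":0},{"grip":-0.4,"slide":[0,0,0.05],"spin":0},{"grip":-0.4,"slide":[0,0,0.03],"spin":0},{"grip":-0.4,"slide":[0,0,0.014],"spin":0},{"grip":-0.4,"slide":[0,0,0],"spin":0}]}}

```text
time: 5.45
tool_pos: [0.5652, -0.2837, 0.1689]
ee_rot: [3.141, 0.0, 1.525]
wrist_force: [-0.3, 0.0, 0.3]
width: 0.0658
finger_force: 0.0
```

Call:
{"name": "arm_command", "arguments": {"plan": [{"grip":0.1,"slide":[0,0,0],"spin":0},{"grip":0.3,"slide":[0,0,0],"spin":0},{"grip":0.3,"slide":[0,0,0],"spin":0},{"grip":0.3,"slide":[0,0,0],"spin":0}]}}

```text
time: 5.95
tool_pos: [0.565, -0.284, 0.1688]
ee_rot: [3.142, 0.0, 1.525]
wrist_force: [-0.6, -0.6, 0.6]
width: 0.0355
finger_force: 30.0
```

Call:
{"name": "arm_command", "arguments": {"plan": [{"grip":0.3,"slide":[0,0,-0.02],"spin":0},{"grip":0.3,"slide":[0,0,-0.06],"spin":0},{"grip":0.3,"slide":[0,0,-0.1],"spin":0},{"grip":0.3,"slide":[0,0,-0.1],"spin":0},{"grip":0.3,"slide":[0,0,-0.06],"spin":0},{"grip":0.3,"slide":[0.06,-0.01,0],"spin":0},{"grip":0.3,"slide":[0.1,-0.014,0],"spin":0},{"grip":0.3,"slide":[0.12,-0.016,0],"spin":0},{"grip":0.3,"slide":[0.12,-0.014,0],"spin":0},{"grip":0.3,"slide":[0.08,-0.01,0],"spin":0}]}}

```text
time: 7.2
tool_pos: [0.5436, -0.04, 0.3387]
ee_rot: [3.142, -0.001, 1.527]
wrist_force: [0.8, -0.1, -3.0]
width: 0.0357
finger_force: 30.0
```

Call:
{"name": "arm_command", "arguments": {"plan": [{"grip":0.3,"slide":[0,0,0.06],"spin":0},{"grip":0.3,"slide":[0,0,0.06],"spin":0},{"grip":0.3,"slide":[0,0,0],"spin":0},{"grip":0.3,"slide":[0,0,0],"spin":0}]}}

```text
time: 7.7
tool_pos: [0.5446, -0.0428, 0.2797]
ee_rot: [3.14, 0.0, 1.524]
wrist_force: [1.1, -0.1, -2.4]
width: 0.0354
finger_force: 30.0
```

```bash
python3 - <<'E'
from h import *
o=sensors.get_obs(); p=o['tool_pos']; print(p,o['ee_rot'],o['finger_force'])
for n in ("scene","top"):
    im=np.mean([snapshot(n).astype(float) for _ in range(4)],0).astype(np.uint8); cv2.imwrite(f"pics/{n}2.png",im[:,:,::-1])
    print(n,"tip",proj(n,p-[0,0,.025]),"foot",proj(n,p-[0,0,.1685]))
    print(n,[b for b in blobs(im,(45,100,50),(80,255,255))[2] if b[1][4]<300][:8])
a=cv2.imread("pics/scene2.png")[95:245,200:350]; b=cv2.imread("pics/top2.png")[100:250,180:330]
cv2.imwrite("pics/both2.png",cv2.resize(np.hstack([a,b]),None,fx=2.66,fy=2.66,interpolation=cv2.INTER_CUBIC))
E
```

```text
[ 0.54460599 -0.04281047  0.27970302] [3.14007028e+00 2.05458345e-05 1.52440878e+00] 29.999404549598694
scene tip [243.91554957 149.76825265] foot [244.60614403 184.38727738]
scene [(2, [245, 138, 5, 14, 61], [246.7, 144.6]), (3, [237, 167, 15, 5, 36], [244.3, 169.2]), (4, [276, 203, 7, 4, 19], [278.8, 204.6]), (5, [309, 205, 5, 4, 16], [310.8, 206.4]), (7, [292, 207, 4, 4, 13], [293.5, 208.8])]
top tip [278.95433954 175.80345078] foot [275.7640852  185.35912329]
top [(1, [204, 103, 5, 4, 16], [206.0, 104.5]), (9, [195, 157, 40, 8, 153], [216.7, 160.4]), (66, [260, 305, 7, 6, 10], [262.5, 307.3]), (71, [240, 308, 6, 8, 15], [242.5, 311.2]), (83, [234, 314, 7, 10, 24], [237.0, 318.8]), (94, [267, 324, 7, 5, 10], [270.0, 325.2]), (97, [267, 330, 5, 4, 9], [269.3, 331.2]), (104, [167, 375, 33, 9, 134], [181.3, 380.3])]
```

View pics/both2.png

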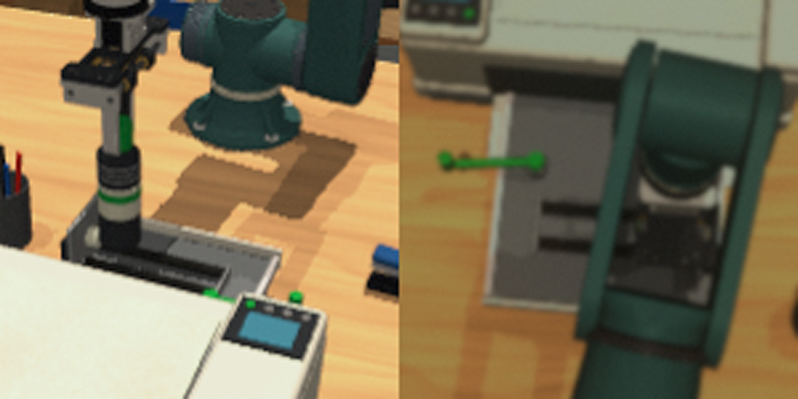

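The scene view shows the upright bottle over the rollers, its foot centre at about (244.5,184) as predicted, so the scene calibration fits here. The coupling is just left of it and the lever is open. I'll use the scene view to find where the cradle lies.

```bash
python3 - <<'E'
from h import *
S=lambda x,y:np.array([155+x/4.5,125+y/4.5])
e=-0.046; ax=np.array([np.cos(e),np.sin(e)]); ay=np.array([-np.sin(e),np.cos(e)])
# intersect scene ray with vertical plane x_c=const line: use known height
for nm,uv,z,off in (("coupl face",S(368,264),.1025,(0,-85)),("plate top far",S(377,187),.147,(-55,-101)),("pivot",S(560,361),.113,(70,95)),("knob top",S(703,364),.1355,None)):
    p=onz("scene",uv,z); print(nm,p, None if off is None else p[:2]-ax*off[0]/1e3-ay*off[1]/1e3)
# drawer rim/rollers: top view, averaged image: roller left ends
im=cv2.imread("pics/top2.png"); g=im.max(axis=2)
print(g[174:196,222:246:1][[4,5,6,16,17,18]].tolist())
for x in (230,232,234): print(x,onz("top",(x,178.5),.08),onz("top",(x,191.5),.08))
E
```

```text
coupl face [ 0.53827891 -0.07493406  0.1025    ] [0.54218753 0.00997603]
plate top far [ 0.49454636 -0.0819787   0.147     ] [0.55413254 0.01638535]
pivot [0.61976481 0.10519894 0.113     ] [0.54547039 0.01351829]
knob top [0.61786866 0.20951088 0.1355    ] None
[[87, 89, 88, 88, 87, 87, 88, 87, 86, 89, 87, 64, 37, 31, 30, 27, 30, 30, 29, 28, 28, 27, 29, 26], [88, 89, 89, 89, 87, 88, 87, 89, 88, 89, 90, 66, 43, 34, 34, 35, 33, 32, 32, 32, 29, 27, 28, 26], [88, 88, 87, 88, 86, 88, 89, 86, 86, 89, 89, 70, 54, 51, 49, 47, 44, 43, 42, 38, 32, 32, 31, 31], [90, 90, 89, 89, 88, 88, 86, 86, 92, 87, 61, 40, 34, 32, 33, 34, 33, 36, 39, 42, 40, 40, 38, 40], [89, 87, 88, 88, 88, 88, 86, 85, 90, 84, 59, 36, 30, 30, 30, 33, 28, 31, 30, 30, 30, 26, 29, 26], [88, 88, 89, 89, 89, 88, 85, 87, 89, 81, 57, 38, 31, 34, 31, 31, 30, 29, 29, 30, 27, 27, 27, 25]]
230 [0.56801738 0.10169105 0.08      ] [0.52601245 0.10000708 0.08      ]
232 [0.56822721 0.0953236  0.08      ] [0.52622037 0.0936743  0.08      ]
234 [0.5684372  0.08895644 0.08      ] [0.52642816 0.08734181 0.08      ]
```

Call:
{"name": "arm_command", "arguments": {"plan": [{"grip":0.3,"slide":[0.024,0,0],"spin":0},{"grip":0.3,"slide":[0,0,0.03],"spin":0},{"grip":0.3,"slide":[0,0,0.02],"spin":0},{"grip":0.3,"slide":[0,0,0.006],"spin":0},{"grip":0.3,"slide":[0,0,0.004],"spin":0},{"grip":0.3,"slide":[0,0,0],"spin":0}]}}

```text
time: 8.85
tool_pos: [0.5439, -0.0305, 0.2504]
ee_rot: [-3.141, -0.0, 1.525]
wrist_force: [-3.7, 0.3, 5.3]
width: 0.0357
finger_force: 30.0
```

```bash
cat > path.py <<'E'
import numpy as np
f=np.linspace(0,np.pi/2,2001)
def C(t):
    d=28*np.sin(f)-22; ok=abs(d)<=8
    z=np.where(ok,28*np.cos(f)*np.sin(t)+74+np.sqrt(np.clip(64-d*d,0,None)),-1e9)
    i=z.argmax(); return z[i],28*np.cos(f[i])*np.cos(t)
if __name__=="__main__":
    last=None
    for deg in range(0,91,5):
        t=np.radians(deg); z,o=C(t)
        if deg==0: o=17.3
        G=np.array([-o+162.5*np.sin(t), z+162.5*np.cos(t)])
        if last is not None: print(deg,G.round(1),"slide",(G-last).round(2)/500*[1,-1])
        last=G
E
python3 path.py
```

```text
5 [ -4.1 245.4] slide [ 0.02646 -0.00188]
10 [  9.5 245.2] slide [0.02708 0.00046]
15 [ 23.1 243.8] slide [0.02726 0.00284]
20 [ 36.7 241.2] slide [0.02716 0.00522]
25 [ 50.1 237.4] slide [0.02682 0.00758]
30 [ 63.2 232.4] slide [0.02624 0.0099 ]
35 [ 75.9 226.4] slide [0.02544 0.01214]
40 [ 88.1 219.2] slide [0.02438 0.01432]
45 [ 99.7 211. ] slide [0.02316 0.0164 ]
50 [110.6 201.8] slide [0.02172 0.01836]
55 [120.6 191.7] slide [0.02012 0.02018]
60 [129.8 180.8] slide [0.01832 0.02186]
65 [138.  169.1] slide [0.01642 0.02338]
70 [145.2 156.7] slide [0.01434 0.02472]
75 [151.2 143.8] slide [0.01216 0.02588]
80 [156.2 130.4] slide [0.00988 0.02684]
85 [160.  116.6] slide [0.00752 0.0276 ]
90 [162.5 102.5] slide [0.0051  0.02816]
```

Call:
{"name": "arm_command", "arguments": {"plan": [{"grip":0.24,"slide":[0,0,0],"spin":0},{"grip":0.24,"slide":[0,0,0],"spin":0}]}}

```text
time: 9.1
tool_pos: [0.5445, -0.0308, 0.2503]
ee_rot: [3.14, 0.0, 1.524]
wrist_force: [-3.7, 0.4, 5.9]
width: 0.036
finger_force: 7.5
```

Call:
{"name": "arm_command", "arguments": {"plan": [{"grip":0.243,"slide":[0.026,0,0.002],"spin":0},{"grip":0.243,"slide":[0.027,0,0.002],"spin":0},{"grip":0.243,"slide":[0.027,0,0.003],"spin":0},{"grip":0.243,"slide":[0,0,0],"spin":0}]}}

```text
time: 9.6
tool_pos: [0.5466, 0.0098, 0.2482]
ee_rot: [3.139, 0.0, 1.525]
wrist_force: [-3.7, 1.2, 10.0]
width: 0.0358
finger_force: 18.7
```

```bash
python3 - <<'E'
from h import *
im=snapshot("scene")[:,:,::-1]; cv2.imwrite("pics/scene3.png",im)
cv2.imwrite("pics/s3c.png",cv2.resize(im[110:230,205:325],None,fx=4,fy=4,interpolation=cv2.INTER_CUBIC))
E
```

```text
(no output)
```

View pics/s3c.png

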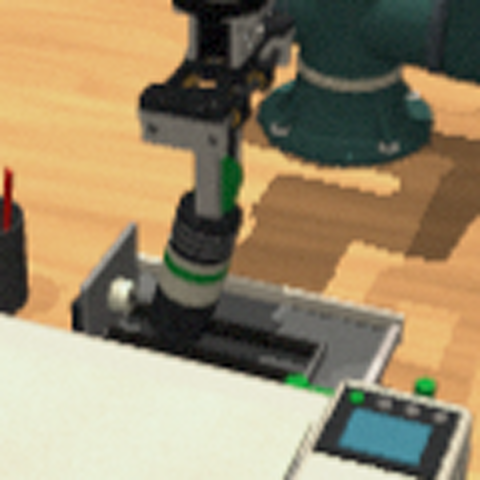

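The bottle is tilting about 15° with its foot standing still on the rollers, clear of the coupling (crop (120,292)). I'll carry on along the path.

Call:
{"name": "arm_command", "arguments": {"plan": [{"grip":0.24,"slide":[0.027,0,0.005],"spin":0},{"grip":0.24,"slide":[0.027,0,0.007],"spin":0},{"grip":0.24,"slide":[0.026,0,0.01],"spin":0},{"grip":0.24,"slide":[0.025,0,0.012],"spin":0},{"grip":0.24,"slide":[0.024,0,0.014],"spin":0},{"grip":0.24,"slide":[0.023,0,0.016],"spin":0},{"grip":0.24,"slide":[0.022,0,0.018],"spin":0},{"grip":0.24,"slide":[0,0,0],"spin":0}]}}

```text
time: 10.65
tool_pos: [0.5503, 0.0971, 0.2023]
ee_rot: [-3.14, -0.0, 1.526]
wrist_force: [-1.2, 2.0, 0.7]
width: 0.0355
finger_force: 6.0
```

Call:
{"name": "arm_command", "arguments": {"plan": [{"grip":0.24,"slide":[0.02,0,0.02],"spin":0},{"grip":0.24,"slide":[0.018,0,0.022],"spin":0},{"grip":0.24,"slide":[0.016,0,0.023],"spin":0},{"grip":0.24,"slide":[0.014,0,0.025],"spin":0},{"grip":0.24,"slide":[0,0,0],"spin":0}]}}

```text
time: 11.28
tool_pos: [0.5515, 0.1308, 0.1572]
ee_rot: [-3.139, -0.0, 1.526]
wrist_force: [-1.0, -0.9, -1.8]
width: 0.0355
finger_force: 4.7
```

```bash
python3 - <<'E'
from h import *
im=snapshot("scene")[:,:,::-1]; cv2.imwrite("pics/scene4.png",im)
cv2.imwrite("pics/s4c.png",cv2.resize(im[110:230,205:325],None,fx=4,fy=4,interpolation=cv2.INTER_CUBIC))
E
```

```text
(no output)
```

View pics/s4c.png

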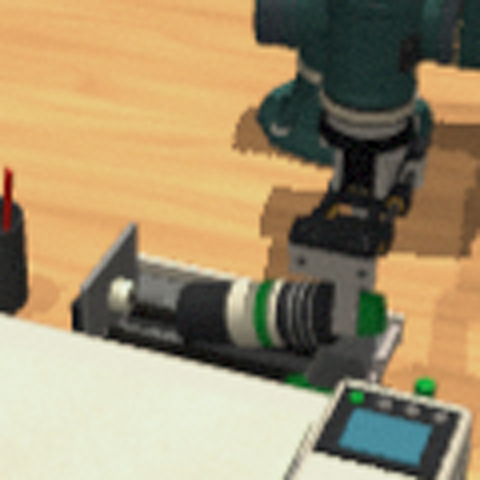

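The bottle is now about 70° over, foot on the rollers and clear of the coupling, cap in the fingers. Next I lower it further and slide it towards the coupling.

Call:
{"name": "arm_command", "arguments": {"plan": [{"grip":0.24,"slide":[0.012,0,0.026],"spin":0},{"grip":0.24,"slide":[0.0,0,0.027],"spin":0},{"grip":0.24,"slide":[-0.02,0,0.02],"spin":0},{"grip":0.24,"slide":[-0.02,0,0.005],"spin":0},{"grip":0.24,"slide":[-0.02,0,0],"spin":0},{"grip":0.24,"slide":[-0.01,0,0],"spin":0},{"grip":0.24,"slide":[0,0,0],"spin":0}]}}

```text
time: 12.2
tool_pos: [0.5504, 0.0998, 0.1192]
ee_rot: [-3.14, 0.002, 1.523]
wrist_force: [-1.5, -0.8, -2.6]
width: 0.0358
finger_force: 5.7
```

Call:
{"name": "arm_command", "arguments": {"plan": [{"grip":0.24,"slide":[-0.006,0,0.007],"spin":0},{"grip":0.24,"slide":[-0.006,0,0.007],"spin":0},{"grip":0.24,"slide":[0,0,0.003],"spin":0},{"grip":0.24,"slide":[0,0,0],"spin":0}]}}

```text
time: 12.7
tool_pos: [0.5507, 0.097, 0.1137]
ee_rot: [3.14, -0.004, 1.526]
wrist_force: [-3.8, 4.8, 7.1]
width: 0.0353
finger_force: 6.7
```

Call:
{"name": "arm_command", "arguments": {"plan": [{"grip":0.24,"slide":[-0.008,0,0],"spin":0},{"grip":0.24,"slide":[0,0,0],"spin":0}]}}

```text
time: 12.95
tool_pos: [0.5505, 0.0933, 0.1134]
ee_rot: [3.14, -0.004, 1.526]
wrist_force: [-3.5, 4.9, 5.7]
width: 0.0356
finger_force: 6.8
```

Call:
{"name": "arm_command", "arguments": {"plan": [{"grip":0.24,"slide":[-0.008,0,0],"spin":0},{"grip":0.24,"slide":[0,0,0],"spin":0}]}}

```text
time: 13.2
tool_pos: [0.5502, 0.0892, 0.1132]
ee_rot: [3.141, -0.004, 1.526]
wrist_force: [-3.8, 5.5, 5.7]
width: 0.0355
finger_force: 6.6
```

```bash
python3 - <<'E'
from h import *
im=snapshot("scene")[:,:,::-1]; cv2.imwrite("pics/scene5.png",im)
t=snapshot("top")[:,:,::-1]; cv2.imwrite("pics/top5.png",t)
a=cv2.resize(im[145:225,215:315],None,fx=4.5,fy=4.5,interpolation=cv2.INTER_CUBIC)
b=cv2.resize(t[120:240,190:310],None,fx=3,fy=3,interpolation=cv2.INTER_CUBIC)
cv2.imwrite("pics/s5c.png",np.hstack([a[:360],b[:360]])[:, :800])
E
```

```text
(no output)
```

View pics/s5c.png

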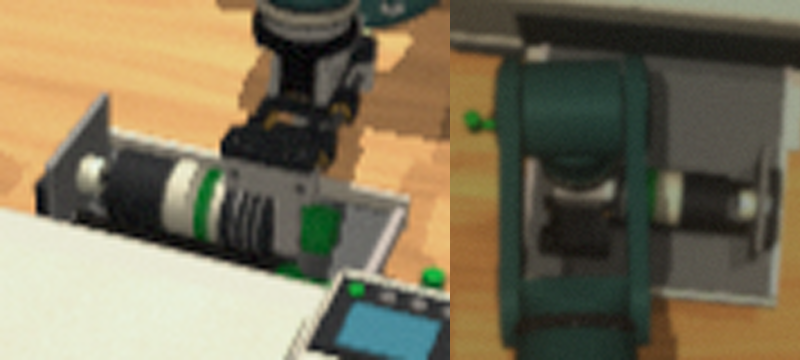

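The bottle lies on the rollers a few mm from the coupling (scene crop: foot at x≈108, coupling face at ≈102), with the fingers near the cap's inner end. I'll let go and push on the cap's end instead.

Call:
{"name": "arm_command", "arguments": {"plan": [{"grip":0.2,"slide":[0,0,-0.004],"spin":0},{"grip":0.1,"slide":[0,0,0],"spin":0},{"grip":-0.2,"slide":[0,0,0],"spin":0},{"grip":-0.4,"slide":[0,0,0],"spin":0},{"grip":-0.4,"slide":[0,0,0],"spin":0},{"grip":-0.4,"slide":[0,0,-0.05],"spin":0},{"grip":-0.4,"slide":[0,0,-0.1],"spin":0},{"grip":0.5,"slide":[0.06,0,0],"spin":0},{"grip":1,"slide":[0,0,0],"spin":0},{"grip":1,"slide":[0,0,0],"spin":0}]}}

```text
time: 14.55
tool_pos: [0.5512, 0.1167, 0.1877]
ee_rot: [-3.14, 0.001, 1.525]
wrist_force: [0.2, -0.1, -0.0]
width: 0.0394
finger_force: 0.0
```

```bash
python3 - <<'E'
from h import *
o=sensors.get_obs(); print(o['tool_pos'],o['wrist_force'],o['width'])
for n in ("scene","top"):
    im=snapshot(n); cv2.imwrite(f"pics/{n}6.png",im[:,:,::-1])
    for b in blobs(im,(45,100,50),(80,255,255))[2]:
        x,y,w,h,a=b[1]
        if 150<b[2][0]<320 and 150<b[2][1]<250: print(n,b)
E
```

```text
[0.55119639 0.11674329 0.18768793] [ 0.17224762 -0.10317957 -0.01629558] 0.039419170403969445
scene (19, [258, 182, 6, 16, 45], [259.7, 189.3])
scene (20, [277, 189, 13, 13, 125], [283.2, 194.9])
scene (21, [276, 203, 12, 5, 23], [280.7, 205.2])
scene (22, [309, 205, 5, 4, 16], [310.8, 206.4])
scene (23, [292, 207, 4, 4, 13], [293.5, 208.8])
top (24, [226, 149, 7, 7, 17], [229.5, 151.6])
top (39, [236, 155, 4, 6, 10], [237.4, 157.6])
top (40, [240, 155, 3, 6, 8], [241.1, 157.5])
top (45, [238, 165, 5, 4, 10], [240.1, 166.7])
top (48, [234, 172, 9, 15, 26], [237.5, 178.5])
top (50, [255, 176, 5, 18, 69], [256.8, 184.3])
top (51, [238, 180, 5, 6, 15], [239.9, 182.9])
top (66, [227, 212, 8, 3, 8], [230.5, 212.6])
top (70, [225, 214, 6, 4, 8], [226.9, 216.1])
top (75, [217, 216, 5, 5, 8], [219.1, 218.1])
```

```bash
python3 - <<'E'
from h import *
for uv in ((277,193.5),(283.2,194.9),(290,196.5)): print(uv,onz("scene",uv,.1065))
for d in (-.01,0,.02): print(proj("scene",[.5455+.046*(.1+d),.1+d,.1025]))
E
```

```text
(277, 193.5) [0.5537436  0.07893807 0.1065    ]
(283.2, 194.9) [0.55467835 0.10135529 0.1065    ]
(290, 196.5) [0.5560406  0.12581165 0.1065    ]
[280.34656518 194.31908654]
[283.10230458 194.9495036 ]
[288.64517963 196.21743344]
```

Call:
{"name": "arm_command", "arguments": {"plan": [{"grip":1,"slide":[0.07,0,0],"spin":0},{"grip":1,"slide":[0,0,0.06],"spin":0},{"grip":1,"slide":[0,0,0.06],"spin":0},{"grip":1,"slide":[0,0,0.026],"spin":0},{"grip":1,"slide":[0,0,0],"spin":0},{"grip":1,"slide":[-0.03,0,0],"spin":0},{"grip":1,"slide":[-0.02,0,0],"spin":0},{"grip":1,"slide":[0,0,0],"spin":0}]}}

```text
time: 15.65
tool_pos: [0.5527, 0.126, 0.1166]
ee_rot: [3.14, -0.0, 1.523]
wrist_force: [0.1, -0.7, -0.4]
width: 0.0006
finger_force: 0.0
```

Call:
{"name": "arm_command", "arguments": {"plan": [{"grip":1,"slide":[-0.01,0,0],"spin":0},{"grip":1,"slide":[-0.01,0,0],"spin":0},{"grip":1,"slide":[0,0,0],"spin":0}]}}

```text
time: 16.02
tool_pos: [0.5518, 0.1171, 0.1158]
ee_rot: [3.141, -0.0, 1.525]
wrist_force: [0.3, 0.9, 1.0]
width: 0.0006
finger_force: 0.8
```

Contact with the cap is near, so I'll push on in small steps.

Call:
{"name": "arm_command", "arguments": {"plan": [{"grip":1,"slide":[-0.006,0,0],"spin":0},{"grip":1,"slide":[-0.004,0,0],"spin":0},{"grip":1,"slide":[0,0,0],"spin":0}]}}

```text
time: 16.4
tool_pos: [0.5516, 0.1137, 0.1157]
ee_rot: [3.141, -0.003, 1.525]
wrist_force: [-0.2, 5.3, 1.9]
width: 0.0004
finger_force: 2.8
```

Call:
{"name": "arm_command", "arguments": {"plan": [{"grip":1,"slide":[-0.006,0,0],"spin":0},{"grip":1,"slide":[-0.004,0,0],"spin":0},{"grip":1,"slide":[0,0,0],"spin":0}]}}

```text
time: 16.77
tool_pos: [0.5513, 0.1092, 0.1158]
ee_rot: [3.141, -0.004, 1.526]
wrist_force: [0.4, 7.0, 1.8]
width: 0.0006
finger_force: 3.4
```

The spring force is rising as expected, so the bottle is up against the coupling. Backing off, lifting, and going over the lever knob.

Call:
{"name": "arm_command", "arguments": {"plan": [{"grip":1,"slide":[0.01,0,0],"spin":0},{"grip":1,"slide":[0.04,0,0],"spin":0},{"grip":1,"slide":[0.03,0,-0.04],"spin":0},{"grip":0.5,"slide":[0,0,-0.1],"spin":0},{"grip":0.4,"slide":[0.06,0.06,-0.05],"spin":0},{"grip":0.4,"slide":[0.06,0.059,0],"spin":0},{"grip":0.4,"slide":[0,0,0],"spin":-1},{"grip":0.4,"slide":[0,0,0],"spin":-1},{"grip":0.4,"slide":[0,0,0],"spin":-1},{"grip":0.4,"slide":[0,0,0],"spin":-1}]}}

```text
time: 18.02
tool_pos: [0.6149, 0.205, 0.2096]
ee_rot: [-3.14, 0.001, 1.877]
wrist_force: [0.8, 0.4, 0.9]
width: 0.0281
finger_force: 0.0
```

Call:
{"name": "arm_command", "arguments": {"plan": [{"grip":0.2,"slide":[0,0,0],"spin":-1},{"grip":0.2,"slide":[0,0,0],"spin":-1},{"grip":0.2,"slide":[0,0,0],"spin":-1},{"grip":0.2,"slide":[0,0,0],"spin":-1},{"grip":0.2,"slide":[0,0,0],"spin":-1},{"grip":0.2,"slide":[0,0,0],"spin":-1},{"grip":0.2,"slide":[0,0,0],"spin":-1}]}}

```text
time: 18.9
tool_pos: [0.6149, 0.2049, 0.2097]
ee_rot: [-3.14, -0.0, 2.488]
wrist_force: [-0.0, 0.6, -0.0]
width: 0.0379
finger_force: 0.0
```

Call:
{"name": "arm_command", "arguments": {"plan": [{"grip":0.2,"slide":[0,0,0],"spin":-1},{"grip":0.2,"slide":[0,0,0],"spin":-1},{"grip":0.2,"slide":[0,0,0],"spin":-1},{"grip":0.2,"slide":[0,0,0],"spin":-1},{"grip":0.2,"slide":[0,0,0],"spin":-1},{"grip":0.2,"slide":[0,0,0],"spin":-1},{"grip":0.2,"slide":[0,0,0],"spin":-1},{"grip":0.2,"slide":[0,0,0],"spin":0}]}}

```text
time: 19.9
tool_pos: [0.615, 0.2049, 0.2098]
ee_rot: [-3.141, -0.001, 3.095]
wrist_force: [-0.6, -0.1, -0.2]
width: 0.0382
finger_force: 0.0
```

```bash
python3 - <<'E'
from h import *
o=sensors.get_obs(); p=o['tool_pos']; print(p,o['ee_rot'],o['width'])
im=snapshot("scene"); t=snapshot("top"); cv2.imwrite("pics/scene7.png",im[:,:,::-1])
print("tip",proj("scene",p-[0,0,.025]),"below",proj("scene",[p[0],p[1],.1355]), "top", proj("top",p-[0,0,.025]))
for n,i in (("scene",im),("top",t)):
    for b in blobs(i,(45,100,50),(80,255,255),5)[2]:
        if 180<b[2][0]<320 and 150<b[2][1]<215: print(n,b)
a=cv2.resize(im[130:230,230:340],None,fx=3.6,fy=3.6,interpolation=cv2.INTER_CUBIC)
b=cv2.resize(t[120:220,180:290],None,fx=3.6,fy=3.6,interpolation=cv2.INTER_CUBIC)
cv2.imwrite("pics/c7.png",np.hstack([a,b])[:,:,::-1])
E
```

```text
[0.61495001 0.20485098 0.20978471] [-3.14068812e+00 -1.01955693e-03  3.09471897e+00] 0.03821471759781961
tip [311.3627515 193.0040055] below [309.97833474 205.04803219] top [194.76631926 154.9051457 ]
scene (32, [255, 181, 6, 17, 48], [257.0, 188.9])
scene (33, [275, 188, 13, 13, 125], [280.6, 194.2])
scene (34, [276, 203, 12, 6, 27], [281.4, 205.7])
scene (35, [309, 205, 4, 4, 14], [310.7, 206.5])
scene (36, [292, 207, 4, 4, 13], [293.5, 208.8])
top (12, [211, 157, 24, 6, 94], [223.9, 160.1])
top (13, [196, 158, 2, 5, 7], [196.6, 159.9])
top (14, [199, 159, 8, 4, 16], [203.0, 160.9])
top (17, [208, 177, 3, 2, 5], [209.0, 177.4])
top (18, [228, 177, 13, 12, 124], [234.0, 182.4])
top (19, [258, 177, 5, 18, 69], [259.8, 185.1])
top (21, [198, 178, 8, 7, 22], [201.4, 180.5])
top (24, [211, 181, 5, 8, 17], [212.8, 184.2])
top (26, [193, 183, 5, 6, 12], [194.5, 185.0])
top (35, [199, 196, 6, 3, 7], [201.1, 197.1])
top (48, [184, 209, 11, 9, 24], [190.2, 212.5])
```

View pics/c7.png

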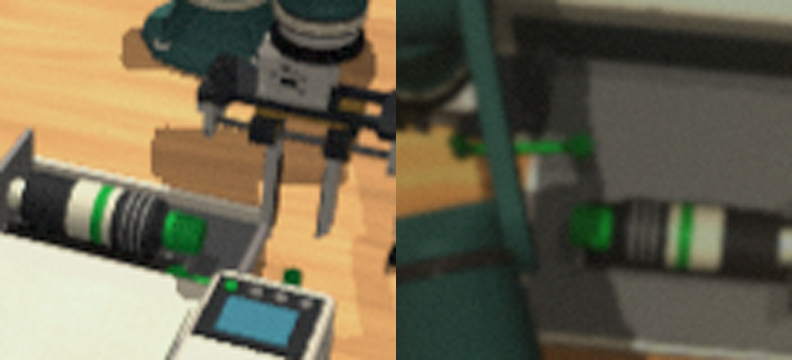

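Both views show the bottle lying along the rollers with its foot at the coupling. The fingers' midpoint is over the knob to within 2 mm (scene tips' mid at (312,193), knob top at (311.3,205.5)).

Call:
{"name": "arm_command", "arguments": {"plan": [{"grip":0.2,"slide":[0,0.003,0.05],"spin":0},{"grip":0.2,"slide":[0,0,0.05],"spin":0},{"grip":0.2,"slide":[0,0,0.03],"spin":0},{"grip":0.2,"slide":[0,0,0.015],"spin":0},{"grip":0.2,"slide":[0,0,0],"spin":0}]}}

```text
time: 20.62
tool_pos: [0.6152, 0.2058, 0.1379]
ee_rot: [-3.141, -0.0, 3.095]
wrist_force: [-0.8, -0.1, -0.4]
width: 0.0377
finger_force: 0.0
```

Call:
{"name": "arm_command", "arguments": {"plan": [{"grip":0.5,"slide":[0,0,0],"spin":0},{"grip":0.63,"slide":[0,0,0],"spin":0},{"grip":0.65,"slide":[0,0,0],"spin":0},{"grip":0.65,"slide":[0,0,0],"spin":0}]}}

```text
time: 21.12
tool_pos: [0.6158, 0.207, 0.1391]
ee_rot: [3.139, 0.002, 3.096]
wrist_force: [-0.2, 4.2, 1.6]
width: 0.0171
finger_force: 30.0
```

Call:
{"name": "arm_command", "arguments": {"plan": [{"grip":0.65,"slide":[0.02,-0.003,0],"spin":0},{"grip":0.65,"slide":[0.021,-0.005,0],"spin":0},{"grip":0.65,"slide":[0.021,-0.008,0],"spin":0},{"grip":0.65,"slide":[0.02,-0.01,0],"spin":0},{"grip":0.65,"slide":[0,0,0],"spin":0}]}}

```text
time: 21.75
tool_pos: [0.5731, 0.1969, 0.139]
ee_rot: [3.137, 0.001, 3.097]
wrist_force: [-1.2, 7.4, 1.8]
width: 0.0171
finger_force: 30.0
```

Call:
{"name": "arm_command", "arguments": {"plan": [{"grip":0.65,"slide":[0.019,-0.01,0],"spin":0},{"grip":0.65,"slide":[0.017,-0.013,0],"spin":0},{"grip":0.65,"slide":[0.016,-0.015,0],"spin":0},{"grip":0.65,"slide":[0.014,-0.017,0],"spin":0},{"grip":0.65,"slide":[0.012,-0.018,0],"spin":0},{"grip":0.65,"slide":[0,0,0],"spin":0}]}}

```text
time: 22.5
tool_pos: [0.5297, 0.1641, 0.1389]
ee_rot: [3.133, -0.006, 3.099]
wrist_force: [-9.1, 10.9, 6.8]
width: 0.0176
finger_force: 30.0
```

Call:
{"name": "arm_command", "arguments": {"plan": [{"grip":0.65,"slide":[0.01,-0.019,0],"spin":0},{"grip":0.65,"slide":[0.008,-0.02,0],"spin":0},{"grip":0.65,"slide":[0.006,-0.021,0],"spin":0},{"grip":0.65,"slide":[0,0,0],"spin":0}]}}

```text
time: 23.0
tool_pos: [0.513, 0.134, 0.1385]
ee_rot: [3.136, -0.015, 3.098]
wrist_force: [-16.3, 9.2, 11.4]
width: 0.0169
finger_force: 23.0
```

Call:
{"name": "arm_command", "arguments": {"plan": [{"grip":0.65,"slide":[0.01,-0.008,0],"spin":0},{"grip":0.65,"slide":[0.006,-0.016,0],"spin":0},{"grip":0.65,"slide":[0,0,0],"spin":0}]}}

```text
time: 23.38
tool_pos: [0.5082, 0.1204, 0.1385]
ee_rot: [3.139, -0.006, 3.097]
wrist_force: [-7.4, 4.8, 6.9]
width: 0.0165
finger_force: 13.3
```

Call:
{"name": "arm_command", "arguments": {"plan": [{"grip":0.65,"slide":[0.002,-0.016,0],"spin":0},{"grip":0.65,"slide":[0,-0.012,0],"spin":0},{"grip":0.65,"slide":[0,0,0],"spin":0}]}}

```text
time: 23.75
tool_pos: [0.506, 0.1085, 0.1385]
ee_rot: [3.134, -0.008, 3.097]
wrist_force: [-9.9, 9.0, 7.3]
width: 0.0165
finger_force: 6.8
```

Call:
{"name": "arm_command", "arguments": {"plan": [{"grip":0.68,"slide":[0.006,0,0],"spin":0},{"grip":0.68,"slide":[0,-0.01,0],"spin":0},{"grip":0.68,"slide":[0,-0.01,0],"spin":0},{"grip":0.68,"slide":[0,0,0],"spin":0}]}}

```text
time: 24.25
tool_pos: [0.5055, 0.1075, 0.1386]
ee_rot: [3.115, -0.0, 3.101]
wrist_force: [0.3, 31.9, 0.2]
width: 0.0155
finger_force: 21.8
```

```bash
python3 - <<'E'
from h import *
im=snapshot("scene"); t=snapshot("top"); cv2.imwrite("pics/scene8.png",im[:,:,::-1]); cv2.imwrite("pics/top8.png",t[:,:,::-1])
for n,i in (("scene",im),("top",t)):
    for b in blobs(i,(45,100,50),(80,255,255),5)[2]:
        if 200<b[2][0]<320 and 150<b[2][1]<225: print(n,b)
E
```

```text
scene (32, [253, 181, 7, 16, 51], [255.2, 188.3])
scene (33, [273, 182, 18, 25, 232], [281.5, 193.9])
scene (34, [292, 207, 4, 4, 13], [293.5, 208.8])
top (5, [243, 160, 3, 6, 6], [244.3, 162.5])
top (8, [236, 163, 4, 5, 8], [237.2, 165.0])
top (13, [244, 165, 6, 12, 30], [246.4, 171.0])
top (32, [260, 177, 5, 18, 74], [262.0, 185.4])
top (41, [244, 186, 5, 7, 12], [246.1, 188.8])
top (43, [246, 196, 4, 3, 5], [247.8, 196.8])
```

The force climbs to 32 N with no further travel, so the lever is at its stop. Easing off, opening and lifting away.

Call:
{"name": "arm_command", "arguments": {"plan": [{"grip":0.6,"slide":[0,0.012,0],"spin":0},{"grip":0.4,"slide":[0,0,0],"spin":0},{"grip":0.3,"slide":[0,0,0],"spin":0},{"grip":0.3,"slide":[0,0,0],"spin":0},{"grip":0.3,"slide":[0,0,-0.06],"spin":0},{"grip":0.3,"slide":[0,0,-0.1],"spin":0},{"grip":0.3,"slide":[0.1,0.02,-0.05],"spin":0},{"grip":0.3,"slide":[0.1,0.1,0],"spin":0},{"grip":0.3,"slide":[0,0.12,0],"spin":0},{"grip":0.3,"slide":[0,0.12,0],"spin":0}]}}

```text
time: 25.6
tool_pos: [0.4204, 0.2798, 0.2434]
ee_rot: [-3.14, 0.003, 3.093]
wrist_force: [0.5, 0.5, 0.7]
width: 0.0332
finger_force: 0.0
```

Call:
{"name": "arm_command", "arguments": {"plan": [{"grip":0.3,"slide":[0,0.12,0],"spin":0},{"grip":0.3,"slide":[0,0,0],"spin":0}]}}

```text
time: 25.85
tool_pos: [0.4229, 0.3416, 0.2413]
ee_rot: [-3.139, -0.001, 3.099]
wrist_force: [-0.6, 0.3, -0.4]
width: 0.033
finger_force: 0.0
```

```bash
python3 - <<'E'
from h import *
o=sensors.get_obs(); print(o['tool_pos'],o['wrist_force'])
av=lambda n:np.mean([snapshot(n).astype(float) for _ in range(4)],0).astype(np.uint8)
im=av("scene"); t=av("top"); cv2.imwrite("pics/scene9.png",im[:,:,::-1]); cv2.imwrite("pics/top9.png",t[:,:,::-1])
for n,i in (("scene",im),("top",t)):
    for b in blobs(i,(45,100,50),(80,255,255),5)[2]:
        if 200<b[2][0]<320 and 150<b[2][1]<225: print(n,b)
m,l,_=blobs(t,(45,100,50),(80,255,255))
for r in range(150,205): print(r,''.join('#' if v else '.' for v in m[r,220:275]))
m,l,_=blobs(im,(45,100,50),(80,255,255))
for r in range(176,212): print(r,''.join('#' if v else '.' for v in m[r,245:315]))
h=cv2.cvtColor(t,cv2.COLOR_RGB2HSV)
W=lambda n,uv,z:onz(n,uv,z)
E
```

```text
[0.42293281 0.34157367 0.24127854] [-0.61442569  0.26901936 -0.38278558]
scene (1, [253, 181, 7, 16, 48], [255.2, 188.3])
scene (2, [273, 182, 18, 25, 226], [281.4, 194.2])
scene (3, [292, 207, 4, 4, 13], [293.5, 208.8])
top (2, [225, 157, 18, 39, 317], [232.4, 178.7])
top (3, [260, 177, 5, 18, 69], [262.0, 185.4])
150 .......................................................
151 .......................................................
152 .......................................................
153 .......................................................
154 .......................................................
155 .......................................................
156 .......................................................
157 ..........###..........................................
158 ........######.........................................
159 ........#######........................................
160 ........#######........................................
161 ........#######........................................
162 .........######........................................
163
[... 4516 characters left out ...]
.........................
203 ................................#######...............................
204 ...............................#######................................
205 ...............................#######................................
206 ..................................####................................
207 ................................................#.....................
208 ...............................................####...................
209 ...............................................####...................
210 ...............................................####...................
211 ......................................................................
```

The masks show the bar lying across the cap's end, parallel to the bottle's band. A sub-pixel angle check comes before handing in.

```bash
python3 - <<'E'
from h import *
t=cv2.imread("pics/top9.png").astype(float); ex=t[:,:,1]-np.maximum(t[:,:,0],t[:,:,2]); ex=ex.clip(10)-10
def line(r0,r1,c0,c1,z):
    P=np.array([onz("top",((ex[r,c0:c1]*np.arange(c0,c1)).sum()/ex[r,c0:c1].sum(),r),z)[:2] for r in range(r0,r1)])
    return np.degrees(np.polyfit(P[:,0],P[:,1],1)[0]),P.mean(0)
print("bar",line(164,176,225,238,.105),"band",line(178,194,256,270,.128))
k=onz("top",(227.5,192),.1355); p=onz("top",(231,160),.113); d=k-p
print("knob-pivot",k,p,np.hypot(*d[:2]),np.degrees(np.arctan2(d[1],-d[0])),"expect 2.6-ish")
E
```

```text
bar (np.float64(-3.71057058134275), array([0.59177359, 0.1015389 ])) band (np.float64(-3.213469354269398), array([5.39578966e-01, 5.37692094e-04]))
knob-pivot [0.51455925 0.1050444  0.1355    ] [0.62057379 0.09944525 0.113     ] 0.10616229128085794 3.0232611514384766 expect 2.6-ish
```

```bash
python3 -c "
from bench import ticket
print(ticket.close_job())"
```

```text
the job is handed in; nothing more can be done
None
```

The job is handed in, with no verdict returned: the fresh bottle lies on the rollers against the coupling, the lever is at its stop (bar and bottle band agree to about 0.5°), the gripper is clear, and I touched nothing else.

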